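Close the fastener case with its tuck-in cover

ROBOT

A 6-joint arm with a two-finger parallel gripper is mounted at the origin on the work surface. World frame = base frame: x ahead of the robot, y to its left, z up, the work surface at z = 0. Lengths are in m, angles in rad, forces in N, time in s.
With the tool pointing down it reaches from about 0.35 to 0.725 m from the base axis. Payload 6 kg.
Tool frame: the origin (TCP) lies midway between the tips of the shut fingers; the grasp point (between the pads) lies 19 mm behind it (r.tcp_to_grasp is the z of the grasp point in the tool frame, in m); z points along the fingers, y is the direction in which the jaws open and shut (so a half turn about z gives the same grasp; the last joint's range is limited). The gripper opens to 85 mm and grips with 20 to 120 N. Pads are 22 mm wide; open, the fingers measure 114 mm over their backs; the gripper's body (76 mm by 85 mm) begins 54 mm behind the grasp point. The pads swing forward as they close: fully open they stand 13 mm farther back than shut.
Start: joints at [-1.002, 0.04, 0.085, 0, -1.615, -0.334], TCP at [0.14, -0.584, 0.231] pointing down, gripper open.
Joint ranges: [-2.56, 2.56], [-1.29, 2.01], [-1.08, 1.49], [-3.29, 1.98], [-2.81, -0.18], [-2.99, 2.99]. Speed limits (rad/s): [2.57, 2.57, 3.01, 3.14, 3.14, 3.14].

INTERFACE

Orientations are given as a 3x3 rotation matrix whose columns are the frame's x, y, z axes.
In Python, from cell import r, vision, job gives the robot as it stands.
- The arm moves only by the shell command python3 -m creep 'ROWS' [OPENING] [FORCE]. ROWS is JSON, a list of rows, each an object of numbers: "tx", "ty", "tz": the shift along the world's x, y, z as a fraction of full scale; "twist": the turn about the world's z as a fraction of full scale. In form: [{"tx": .., "ty": .., "tz": .., "twist": ..}, ...]. A call has 1 to 10 rows; each row shifts and turns the pose as measured when the row begins; what a row does not reach is not made up. Full scale, the value 1, is 20 cm for a shift and 90 degrees for a turn. A row lasts 1/10 s, in which the tool goes at most 50 mm and 8.59 degrees, less where a joint would pass 70% of its speed; a pose out of reach is approached as far as the arm can. A call with a number of a shift or a turn outside -1 to 1 is refused whole. A call with a gripper value outside its range is refused whole. OPENING is the opening, from 0 (shut) to 1 (fully open), set as the call begins (- or left out, the last holds). The fingers move at their own pace and stop on an object; FORCE is the grip in N (left out, the last holds). Time passes only in rows, so rows that do not move let the fingers close. It gives the time, the measured TCP pose, the force and the opening at its end, in the units of the state.
- r.read_state(): the state, without advancing time (a new reading comes with each control period).
- vision.grab_frame(name): name is "side" or "top" or "wrist"; returns a dict with "frame" (384x512x3 uint8, blue, green, red), "range_z" (384x512 float32, m along the optical axis (not along the pixel's ray), 0 where there is no reading), "vertical_fov" (degrees; the focal length in pixels is half the picture's height over the tangent of half this angle, whatever the lens; pixels are square), "cx", "cy" (the principal point, pixels), "pose" (4x4, takes a point from camera to world coordinates); the wrist camera has in their place "tool_from_camera" (4x4, takes a point from camera to tool coordinates, whose origin is the TCP and whose axes are the flange's). Camera axes: x right, y up, looking along -z (the intrinsics and any distortion apply to the point x, -y, -z); pixel columns grow to the right and rows downward; lengths in m; the calibration is good to about 2 mm. A picture is of the moment at which its call begins: read the wrist's pose just before it.
- job.close_job(): hands the job in, once; it reports no verdict.
The state is a dict: "t": time; "joint_positions": joint angles; "joint_velocities": joint speeds; "joint_efforts": joint torques, N m; "tool_pos": TCP position; "tool_rot": TCP orientation; "wrist_force": force on the tool from outside, world axes, zero at the start; "wrist_torque": the same for the moment, N m; "grip_width": finger opening in m.
Only numpy, scipy, OpenCV 4.12 (cv2) and the standard library are available. Lean on these libraries where they do the work, as an engineer would, in place of code of your own. Each camera call takes 0.05 s, during which the arm holds its last target.

TASK

Close the open green fastener case with the larger of the two loose covers: tuck one short edge of the cover under the case's lip, then swing the opposite edge down inside the front wall until the cover lies flat on the compartment dividers. Lower it, do not let it drop, let go, and leave the smaller cover where it is.

Things in the scene. Friction and masses are not known exactly. Their poses are not given: they have to be found in the camera images.
- case: Open green case, fixed, 230 x 150 mm, inside x +-110, y +-70 mm; divider tops at 40 mm carry the cover. Origin: centre of underside on the bench, z up. Lip on its -x side (nearest the robot), full width, 64 to 69 mm high, from the back wall x=-110 in to x=-74. Front wall (+x) 60 mm high, sides 64. Opening lip to front wall 184 mm, less than the cover: it enters only tilted, lip edge first.
- cover: Larger loose cover: green plate 200 x 120 x 6 mm (x, y, z); flat-sided black grip rib across the middle of its top, 14 mm thick in x, 70 long in y, rising from 6 to 46 mm above the underside. Either 120 mm edge may go under the lip. Origin: centre of underside, z to the rib. Starts flat on the bench, x within 12 degrees of world x. 0.25 to 0.5 kg. Seated: 10 mm play each way, underside at 40 mm.
- small_cover: Smaller loose cover, does not fit, leave alone: the same kind, plate 130 x 90 x 6 mm, rib 14 x 50 x 40 mm. Origin: centre of the plate's underside, z towards the rib. Flat on the bench.
Not all that is in view belongs to the job. Leave any pink or purple look-alike of the cover alone.

How it is judged:
At the end, for the whole second after the job is handed in: The larger cover rests in the case, under the lip: centre within 14 mm of the case's in its x and y, underside 35 to 45 mm above the bench, rib up, level within 0.06 rad, in line within 0.175 rad, at rest (under 0.02 m/s); smaller cover within 20 mm of its start (x of cover in the frame of case between -0.014 and 0.014 m and y of cover in the frame of case between -0.014 and 0.014 m and z of cover in the frame of case between 0.035 and 0.045 m and angle between cover's own z axis and vertical below 0.06 rad and angle between the x axis of cover and the x axis of case, either way round below 0.175 rad and linear speed of cover below 0.02 m/s and distance of small_cover from where it was at the start of the episode below 0.02 m); the robot touches nothing.
It fails at once if the cover was dropped into or onto the case (it turned faster than 3.5 rad/s, or moved faster than 0.6 m/s, low over the case) (horizontal distance between cover and case below 0.1 m and z of cover in the frame of case below 0.12 m and (angular speed of cover above 3.5 rad/s or linear speed of cover above 0.6 m/s)).
It fails at once if the smaller cover was moved by more than 20 mm (distance of small_cover from where it was at the start of the episode above 0.02 m).
It also fails if it takes over 45 s, if anything falls off the work surface, if the arm or the gripper's body presses on something with over 40 N, if the wrist force passes 120 N, or if a joint passes its speed limit or range.

## Working session

There is one attempt and no reset: what is moved stays moved. The work goes in short steps, Python scripts to look and compute and a shell command to move; the robot and the scene stay as the last step left them, time stands still between calls to the robot, and variables do not carry over. Pictures are saved under pics/ and viewed, and the job is handed in when it is done.

```bash
ls; mkdir -p pics; python3 - <<'E'
from cell import r,vision,job
import cv2
s=r.read_state(); print(s['t'],s['tool_pos'],s['tool_rot'],s['grip_width'],r.tcp_to_grasp)
for n in("top","side"):
    f=vision.grab_frame(n); cv2.imwrite(f"pics/{n}0.png",f["frame"]); print(n,f["vertical_fov"],f["cx"],f["cy"],f["pose"],[k for k in f])
E
```

```text
pics
0.0 [ 0.13959135 -0.58319279  0.2302821 ] [[-9.72556581e-01 -2.32665949e-01 -5.02913387e-04]
 [-2.32666473e-01  9.72555109e-01  1.69483095e-03]
 [ 9.47815327e-05  1.76533008e-03 -9.99998437e-01]] 0.0858154905823667 -0.0187
top 55.21701673254042 258.5950403144932 193.68319646114406 [[ 0.0199333   0.97915619 -0.20212824  0.28088369]
 [-0.99979544  0.01882876 -0.00738602 -0.12739475]
 [-0.00342625  0.20223412  0.97933121  0.90340732]
 [ 0.          0.          0.          1.        ]] ['frame', 'range_z', 'vertical_fov', 'cx', 'cy', 'pose']
side 50.482036259217566 250.84663709866973 194.45020473911524 [[-0.90421883  0.25387711 -0.34341626  0.14435369]
 [-0.42693932 -0.51751197  0.74155524  0.65246927]
 [ 0.01054188  0.81714612  0.57633418  0.62291053]
 [ 0.          0.          0.          1.        ]] ['frame', 'range_z', 'vertical_fov', 'cx', 'cy', 'pose']
```

View pics/top0.png

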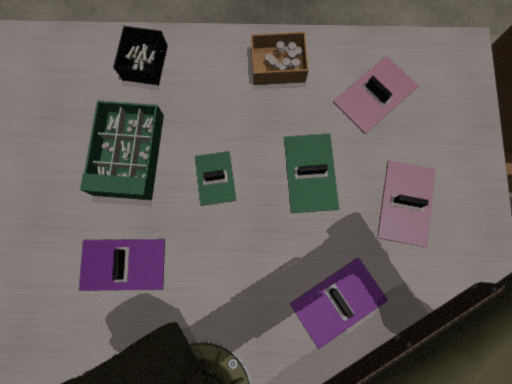

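View pics/side0.png

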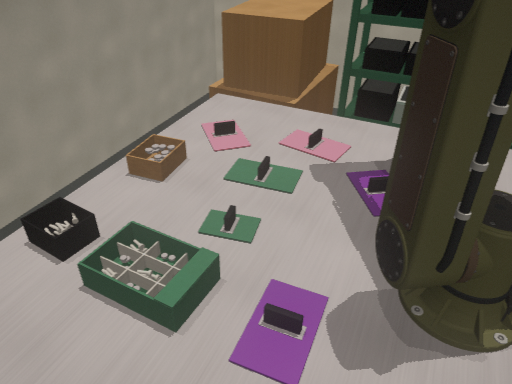

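Top view: the larger green cover is at about (312,172), the case at (123,150) and the small cover at (215,177). The pink and purple plates are decoys. The tool can't tilt, so I plan to grip the rib by its ends (jaws along y). The cover can then pivot about y when an edge is pressed on something. Next I measure the poses.

```bash
cat > h.py <<'E'
import numpy as np,cv2
from cell import r,vision
def frame(n):
    s=r.read_state(); f=vision.grab_frame(n)
    if n=="wrist":
        T=np.eye(4);T[:3,:3]=s["tool_rot"];T[:3,3]=s["tool_pos"]; f["pose"]=T@f["tool_from_camera"]
    H=f["frame"].shape[0]; f["f"]=H/2/np.tan(np.radians(f["vertical_fov"])/2); return f
def ray(f,uv):
    uv=np.atleast_2d(uv).astype(float)
    d=np.c_[(uv[:,0]-f["cx"])/f["f"],-(uv[:,1]-f["cy"])/f["f"],-np.ones(len(uv))]
    return d@f["pose"][:3,:3].T,f["pose"][:3,3]
def plane(f,uv,z):
    d,o=ray(f,uv); return o+d*((z-o[2])/d[:,2])[:,None]
def cloud(f):
    H,W=f["range_z"].shape; v,u=np.mgrid[:H,:W]
    d,o=ray(f,np.c_[u.ravel(),v.ravel()]); return (o+d*f["range_z"].ravel()[:,None]).reshape(H,W,3)
def green(f):
    h=cv2.cvtColor(f["frame"],cv2.COLOR_BGR2HSV)
    m=cv2.inRange(h,(60,90,25),(90,255,255)); return cv2.morphologyEx(m,cv2.MORPH_OPEN,np.ones((3,3)))
E
python3 - <<'E'
from h import *
np.set_printoptions(precision=4,suppress=True)
for n in("top","side"):
    f=frame(n);m=green(f);P=cloud(f)
    c,_=cv2.findContours(m,cv2.RETR_EXTERNAL,cv2.CHAIN_APPROX_NONE)
    for k in sorted(c,key=cv2.contourArea)[::-1][:4]:
        if cv2.contourArea(k)<300: continue
        mm=np.zeros_like(m);cv2.drawContours(mm,[k],-1,255,-1)
        q=P[(mm>0)&(f["range_z"]>0)]
        print(n,cv2.contourArea(k),cv2.minAreaRect(k),"z pct",np.percentile(q[:,2],[2,25,50,75,98]))
        for z in(0.006,0.064):
            w=plane(f,k[:,0,:],z)[:,:2].astype(np.float32)
            print("   z",z,cv2.minAreaRect(w*1000))
E
```

```text
top 3229.5 ((310.75823974609375, 172.84014892578125), (74.78251647949219, 45.901615142822266), 84.80557250976562) z pct [0.0031 0.0052 0.0064 0.0076 0.0463]
   z 0.006 ((524.1427001953125, -250.52703857421875), (194.1331787109375, 114.59562683105469), 4.936882019042969)
   z 0.064 ((508.4207458496094, -242.5689239501953), (181.5862579345703, 107.18924713134766), 4.936911106109619)
top 1521.5 ((214.85873413085938, 178.08364868164062), (48.157291412353516, 33.92997360229492), 82.56858825683594) z pct [0.0032 0.0054 0.0066 0.008  0.047 ]
   z 0.006 ((505.01300048828125, -9.357810974121094), (125.00566864013672, 84.86882781982422), 10.021842002868652)
   z 0.064 ((490.5273742675781, -16.986610412597656), (116.92654418945312, 79.38368225097656), 10.021881103515625)
top 1007.5 ((114.18892669677734, 184.7373809814453), (64.58433532714844, 19.217226028442383), 6.483073711395264) z pct [0.0537 0.068  0.0691 0.0701 0.0722]
   z 0.006 ((482.32940673828125, 243.51368713378906), (163.48045349121094, 49.14796447753906), 84.55067443847656)
   z 0.064 ((469.3098449707031, 219.54165649414062), (152.9146270751953, 45.971527099609375), 84.5506362915039)
side 680.5 ((387.0, 14.5), (29.0, 70.0), 90.0) z pct [0.1549 0.2485 0.2595 0.264  0.3109]
   z 0.006 ((667.9930419921875, -2628.94775390625), (479.24676513671875, 971.1720581054688), 30.272897720336914)
   z 0.064 ((618.76220703125, -2320.439208984375), (434.18927001953125, 879.8656005859375), 30.272886276245117)
```

```bash
python3 - <<'E'
from h import *
np.set_printoptions(precision=4,suppress=True)
for n in("top","side"):
    f=frame(n);P=cloud(f);ok=f["range_z"]>0
    x,y,z=P[...,0],P[...,1],P[...,2]
    roi=ok&(x>.36)&(x<.76)&(y>.11)&(y<.35)
    for lo,hi in((.05,.085),(.064,.08),(.055,.0635)):
        q=P[roi&(z>lo)&(z<hi)]
        m=(roi&(z>lo)&(z<hi)).astype(np.uint8); 
        k,l,st,_=cv2.connectedComponentsWithStats(m); 
        b=1+np.argmax(st[1:,4]); q=P[l==b]
        print(n,lo,hi,len(q),cv2.minAreaRect((q[:,:2]*1000).astype(np.float32)), np.median(q[:,2]))
    # ribs
    if 1:
        q=P[ok&(z>.03)&(z<.06)&(abs(x-.524)<.06)&(abs(y+.25)<.07)]
        print("rib",len(q),cv2.minAreaRect((q[:,:2]*1000).astype(np.float32)),np.percentile(q[:,2],[50,95]))
        t=q[q[:,2]>.042]; print(t.mean(0))
    img=cv2.resize(f["frame"][90:210,70:180] if n=="top" else f["frame"][220:330,70:230],None,fx=5,fy=5,interpolation=2); cv2.imwrite(f"pics/case_{n}.png",img)
E
```

```text
top 0.05 0.085 2033 ((565.5817260742188, 215.18701171875), (152.23594665527344, 231.2486114501953), 86.4322280883789) 0.06718424041981352
top 0.064 0.08 1120 ((472.46881103515625, 220.394287109375), (150.13714599609375, 46.253910064697266), 85.75691986083984) 0.06917219689832654
top 0.055 0.0635 216 ((640.7246704101562, 210.1346435546875), (149.02102661132812, 80.45191955566406), 86.51481628417969) 0.0597808126776922
rib 206 ((525.4636840820312, -250.67352294921875), (14.947793960571289, 70.25129699707031), 5.303094863891602) [0.0455 0.048 ]
[ 0.5251 -0.251   0.046 ]
side 0.05 0.085 3026 ((565.1351928710938, 215.74282836914062), (153.05909729003906, 233.51675415039062), 86.97396850585938) 0.0638478760384853
side 0.064 0.08 1425 ((470.2713623046875, 222.03662109375), (150.25132751464844, 42.37490463256836), 86.60759735107422) 0.06814454713415175
side 0.055 0.0635 983 ((565.240478515625, 215.56631469726562), (152.7398223876953, 233.84854125976562), 86.6488037109375) 0.05968183775320535
rib 118 ((525.1663208007812, -248.34014892578125), (15.136446952819824, 73.69805145263672), 5.2513957023620605) [0.0438 0.0466]
[ 0.5244 -0.2473  0.0448]
```

View pics/case_top.png

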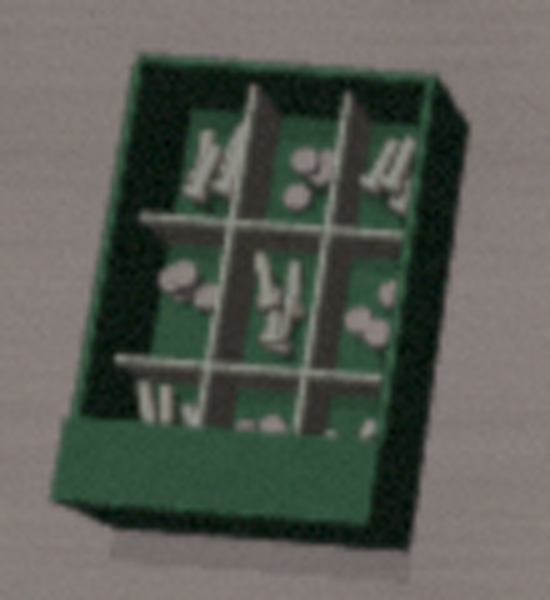

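Cover centre is about (0.5245, -0.2503), yaw +5°. Case centre is about (0.5653, 0.2155), yaw -3.4°. Measured sizes and heights match the spec. Moving over the cover.

```bash
python3 -m creep '[{"tx":0.16,"ty":0.14,"twist":-0.03},{"tx":0.16,"ty":0.14,"twist":-0.03},{"tx":0.16,"ty":0.14,"twist":-0.03},{"tx":0.16,"ty":0.14},{"tx":0.16,"ty":0.14},{"tx":0.16,"ty":0.14},{"tx":0.16,"ty":0.14},{"tx":0.16,"ty":0.14},{"tx":0.16,"ty":0.14},{"tx":0.16,"ty":0.14}]' 1 25
```

```text
validation failed for argument at $[0]...
```

```bash
python3 -m creep '[{"tx":0.16,"ty":0.14,"tz":0,"twist":-0.03},{"tx":0.16,"ty":0.14,"tz":0,"twist":-0.03},{"tx":0.16,"ty":0.14,"tz":0,"twist":-0.03},{"tx":0.16,"ty":0.14,"tz":0,"twist":0},{"tx":0.16,"ty":0.14,"tz":0,"twist":0},{"tx":0.16,"ty":0.14,"tz":0,"twist":0},{"tx":0.16,"ty":0.14,"tz":0,"twist":0},{"tx":0.16,"ty":0.14,"tz":0,"twist":0},{"tx":0.16,"ty":0.14,"tz":0,"twist":0},{"tx":0.16,"ty":0.14,"tz":0,"twist":0}]' 1 25
```

```text
t: 1.3
tool_pos: [0.4653, -0.2933, 0.2302]
tool_rot: [[-0.997, -0.078, 0.001], [-0.078, 0.997, 0.002], [-0.001, 0.002, -1.0]]
wrist_force: [0.9, -1.3, 0.2]
grip_width: 0.0855
```

```bash
python3 -m creep '[{"tx":0.1,"ty":0.07,"tz":-0.1,"twist":0.006},{"tx":0.1,"ty":0.07,"tz":-0.1,"twist":0},{"tx":0.096,"ty":0.075,"tz":-0.1,"twist":0},{"tx":0,"ty":0,"tz":-0.1,"twist":0},{"tx":0,"ty":0,"tz":-0.1,"twist":0},{"tx":0,"ty":0,"tz":0,"twist":0}]'
python3 - <<'E'
from h import *
f=frame("wrist"); cv2.imwrite("pics/w1.png",f["frame"]); P=cloud(f);z=P[...,2];ok=f["range_z"]>0
q=P[ok&(z>.036)&(z<.06)&(abs(P[...,0]-.5245)<.03)&(abs(P[...,1]+.25)<.06)]
print(len(q),cv2.minAreaRect((q[:,:2]*1000).astype(np.float32)) if len(q) else 0)
print(f['pose'][:3,3],r.read_state()['tool_pos'])
E
```

```text
t: 1.9
tool_pos: [0.5304, -0.2427, 0.1261]
tool_rot: [[-0.995, -0.096, 0.002], [-0.096, 0.995, 0.002], [-0.002, 0.002, -1.0]]
wrist_force: [-0.9, 0.8, -0.4]
grip_width: 0.0856
1679 ((522.788818359375, -252.03317260742188), (13.952373504638672, 69.871826171875), 5.286374092102051)
[ 0.45023055 -0.25088431  0.26766165] [ 0.53106829 -0.24325438  0.12828028]
```

View pics/w1.png

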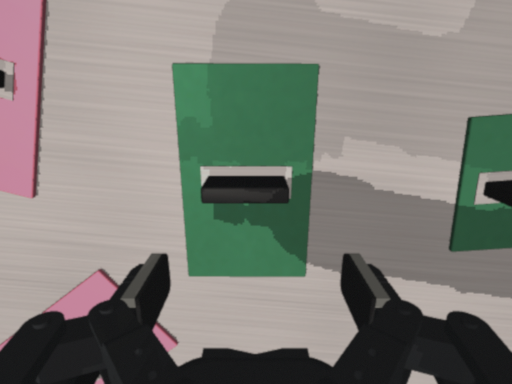

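```bash
python3 -m creep '[{"tx":-0.0375,"ty":-0.041,"tz":-0.1,"twist":-0.002},{"tx":0,"ty":0,"tz":-0.1,"twist":0},{"tx":0,"ty":0,"tz":-0.1,"twist":0},{"tx":0,"ty":0,"tz":-0.1,"twist":0},{"tx":0,"ty":0,"tz":0,"twist":0},{"tx":0,"ty":0,"tz":0,"twist":0}]'
```

```text
t: 2.55
tool_pos: [0.5274, -0.2551, 0.0581]
tool_rot: [[-0.996, -0.092, 0.018], [-0.092, 0.996, -0.005], [-0.018, -0.007, -1.0]]
wrist_force: [0.7, 0.3, 1.0]
grip_width: 0.0854
```

```bash
python3 -m creep '[{"tx":-0.015,"ty":0.015,"tz":0,"twist":0},{"tx":0,"ty":0,"tz":0,"twist":0}]'
```

```text
t: 2.75
tool_pos: [0.5256, -0.2526, 0.0616]
tool_rot: [[-0.996, -0.091, 0.022], [-0.092, 0.996, -0.007], [-0.022, -0.009, -1.0]]
wrist_force: [-0.4, -1.1, -0.5]
grip_width: 0.0855
```

```bash
python3 -m creep '[{"tx":-0.01,"ty":0.005,"tz":-0.06,"twist":0},{"tx":0,"ty":0,"tz":-0.06,"twist":0},{"tx":0,"ty":0,"tz":-0.06,"twist":0},{"tx":0,"ty":0,"tz":0,"twist":0}]'
```

```text
t: 3.15
tool_pos: [0.5239, -0.2512, 0.0242]
tool_rot: [[-0.995, -0.092, 0.025], [-0.092, 0.996, -0.007], [-0.024, -0.009, -1.0]]
wrist_force: [0.2, -0.6, -1.3]
grip_width: 0.085
```

```bash
python3 -m creep '[{"tx":0,"ty":0,"tz":-0.05,"twist":0},{"tx":0,"ty":0,"tz":-0.05,"twist":0},{"tx":0,"ty":0,"tz":0,"twist":0}]'
python3 - <<'E'
from h import *
f=frame("wrist"); cv2.imwrite("pics/w2.png",f["frame"])
E
```

```text
t: 3.45
tool_pos: [0.5233, -0.2512, 0.0014]
tool_rot: [[-0.996, -0.092, 0.023], [-0.092, 0.996, -0.007], [-0.022, -0.009, -1.0]]
wrist_force: [0.1, 0.2, -0.9]
grip_width: 0.0857
```

View pics/w2.png

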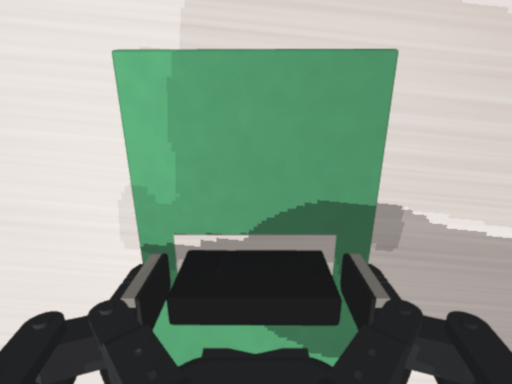

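The fingers straddle the rib ends (rib roughly columns 170–340, pads at 150 and 360). Closing the gripper.

```bash
python3 -m creep '[{"tx":0,"ty":0,"tz":0,"twist":0},{"tx":0,"ty":0,"tz":0,"twist":0},{"tx":0,"ty":0,"tz":0,"twist":0},{"tx":0,"ty":0,"tz":0,"twist":0},{"tx":0,"ty":0,"tz":0,"twist":0}]' 0 30
python3 - <<'E'
from h import *
f=frame("wrist"); cv2.imwrite("pics/w3.png",f["frame"])
E
```

```text
t: 4.0
tool_pos: [0.5239, -0.2515, 0.0025]
tool_rot: [[-0.995, -0.092, 0.025], [-0.092, 0.996, -0.007], [-0.024, -0.009, -1.0]]
wrist_force: [0.8, -0.7, -2.5]
grip_width: 0.0699
```

View pics/w3.png

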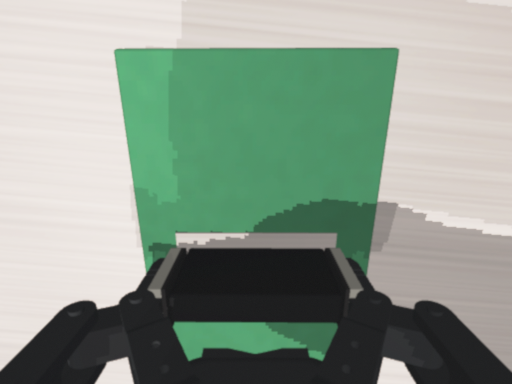

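```bash
python3 -m creep '[{"tx":0,"ty":0,"tz":0.05,"twist":0},{"tx":0,"ty":0,"tz":0.1,"twist":0},{"tx":0,"ty":0,"tz":0.15,"twist":0},{"tx":0,"ty":0,"tz":0.2,"twist":0},{"tx":0,"ty":0,"tz":0.2,"twist":0},{"tx":0,"ty":0,"tz":0.15,"twist":0},{"tx":0,"ty":0,"tz":0,"twist":0}]'
python3 - <<'E'
from h import *
f=frame("side"); cv2.imwrite("pics/s3.png",f["frame"])
f=frame("wrist"); cv2.imwrite("pics/w4.png",f["frame"])
E
```

```text
t: 4.75
tool_pos: [0.5184, -0.2495, 0.1772]
tool_rot: [[-0.996, -0.091, 0.015], [-0.091, 0.996, -0.003], [-0.015, -0.004, -1.0]]
wrist_force: [-0.1, 0.5, -3.4]
grip_width: 0.0695
```

View pics/s3.png

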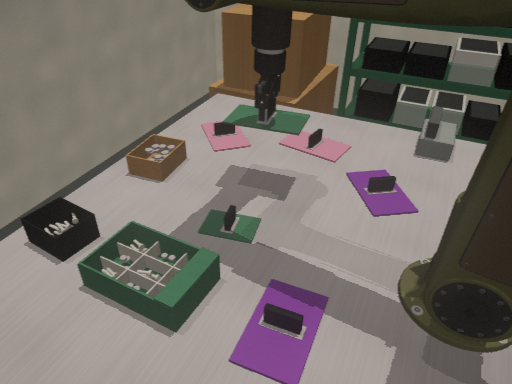

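View pics/w4.png

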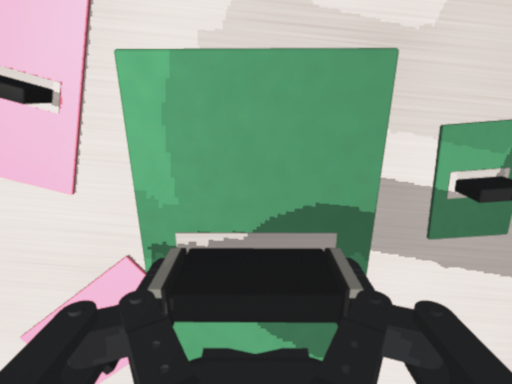

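Gripped across the rib ends and lifted level. The wrist force is about 3.4 N, which fits the cover's mass. Carrying it over the case, offset about 36 mm toward the front wall.

```bash
python3 -m creep '[{"tx":0.02,"ty":0.1,"tz":0,"twist":-0.01},{"tx":0.034,"ty":0.2,"tz":0,"twist":-0.01},{"tx":0.034,"ty":0.2,"tz":0,"twist":-0.01},{"tx":0.034,"ty":0.2,"tz":0,"twist":-0.01},{"tx":0.034,"ty":0.2,"tz":0,"twist":-0.01},{"tx":0.034,"ty":0.2,"tz":0,"twist":-0.01},{"tx":0.034,"ty":0.2,"tz":0,"twist":-0.01},{"tx":0.034,"ty":0.2,"tz":0,"twist":-0.01},{"tx":0.034,"ty":0.2,"tz":0,"twist":-0.01},{"tx":0.034,"ty":0.2,"tz":0,"twist":-0.005}]'
python3 -m creep '[{"tx":0.034,"ty":0.2,"tz":0,"twist":0},{"tx":0.03,"ty":0.1,"tz":0,"twist":0},{"tx":0.02,"ty":0.05,"tz":0,"twist":0},{"tx":0,"ty":0,"tz":0,"twist":0}]'
```

```text
t: 5.85
tool_pos: [0.5696, 0.1424, 0.1441]
tool_rot: [[-0.997, 0.074, -0.032], [0.074, 0.997, 0.001], [0.032, -0.002, -0.999]]
wrist_force: [1.0, -0.4, -4.9]
grip_width: 0.0697
t: 6.25
tool_pos: [0.5818, 0.2188, 0.1317]
tool_rot: [[-0.996, 0.069, -0.048], [0.069, 0.998, -0.006], [0.048, -0.01, -0.999]]
wrist_force: [-0.0, -0.2, -4.8]
grip_width: 0.0695
```

```bash
python3 -m creep '[{"tx":0,"ty":0,"tz":0.1,"twist":0},{"tx":0,"ty":0,"tz":0,"twist":0},{"tx":0,"ty":0,"tz":0,"twist":0}]'
python3 - <<'E'
from h import *
s=r.read_state();print(s['tool_pos'],s['tool_rot'][:,2])
f=frame("side"); cv2.imwrite("pics/s5.png",f["frame"])
f=frame("top"); cv2.imwrite("pics/t5.png",f["frame"])
s=r.read_state();print(s['tool_pos'],s['tool_rot'][:,2])
E
```

```text
t: 6.55
tool_pos: [0.58, 0.2158, 0.1471]
tool_rot: [[-0.996, 0.071, -0.056], [0.071, 0.997, -0.01], [0.055, -0.014, -0.998]]
wrist_force: [-0.2, 0.3, -4.7]
grip_width: 0.0697
[0.58000801 0.21582464 0.14709881] [-0.05575193 -0.00986012 -0.99839596]
[0.5804626  0.21584394 0.14801492] [-0.05420249 -0.00978802 -0.99848199]
```

View pics/s5.png

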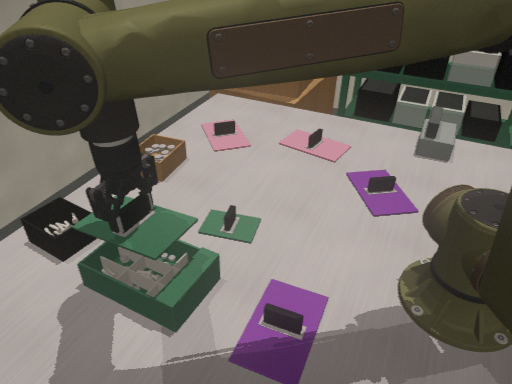

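View pics/t5.png

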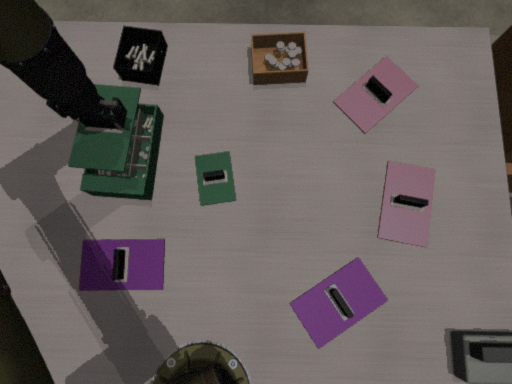

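```bash
cat >> h.py <<'E'
C=np.array([.5653,.2155]);A=np.radians(-3.4);EX=np.array([np.cos(A),np.sin(A)]);EY=np.array([-np.sin(A),np.cos(A)])
def casef(P):
    d=P[...,:2]-C; return np.stack([d@EX,d@EY,P[...,2]],-1)
def cover(n,zmin,zmax):
    f=frame(n);Q=casef(cloud(f));m=(green(f)>0)&(f["range_z"]>0)&(Q[...,2]>zmin)&(Q[...,2]<zmax)&(abs(Q[...,0])<.18)&(abs(Q[...,1])<.1)
    k,l,st,_=cv2.connectedComponentsWithStats(m.astype(np.uint8));b=1+np.argmax(st[1:,4]);q=Q[l==b]
    for _ in range(3):
        A_=np.c_[q[:,:2],np.ones(len(q))];w=np.linalg.lstsq(A_,q[:,2],rcond=None)[0];e=q[:,2]-A_@w;q=q[abs(e)<.006]
    print(n,len(q),"slope x,y",np.round(w[:2],3),"z0top@x=0",round(w[2],4),"std",round(e.std(),4),"rect",cv2.minAreaRect((q[:,:2]*1000).astype(np.float32)),"x",np.round(np.percentile(q[:,0],[0.5,99.5])*1000))
def tcp():
    s=r.read_state();p=casef(np.array(s["tool_pos"]));print("t",s["t"],"tcp case mm",np.round(p*1000,1),"yaw",np.degrees(np.arctan2(-s["tool_rot"][0][1],s["tool_rot"][1][1]))+3.4,"z",np.round(s["tool_rot"][:,2],3),"F",np.round(s["wrist_force"],1),np.round(s["wrist_torque"],2))
E
python3 - <<'E'
from h import *
tcp();cover("top",.1,.2);cover("side",.1,.2)
E
```

```text
t 6.65 tcp case mm [ 15.1   1.2 148. ] yaw -0.650876342661419 z [-0.054 -0.01  -0.998] F [-0.2 -0.4 -4.1] [ 0.05 -0.23  0.03]
top 2719 slope x,y [-0.077 -0.003] z0top@x=0 0.1531 std 0.0012 rect ((15.076797485351562, 0.85296630859375), (118.48799133300781, 197.11135864257812), 89.00881958007812) x [-82. 111.]
side 1046 slope x,y [-0.077 -0.005] z0top@x=0 0.1521 std 0.0008 rect ((-42.66362380981445, 24.114797592163086), (80.85863494873047, 79.1324234008789), 1.2798657417297363) x [-83.  -3.]
```

```bash
python3 -m creep '[{"tx":0.06,"ty":-0.006,"tz":0,"twist":0.007},{"tx":0.06,"ty":-0.006,"tz":-0.05,"twist":0},{"tx":0,"ty":0,"tz":-0.1,"twist":0},{"tx":0,"ty":0,"tz":-0.1,"twist":0},{"tx":0,"ty":0,"tz":0,"twist":0},{"tx":0,"ty":0,"tz":0,"twist":0}]'
python3 - <<'E'
from h import *
tcp();cover("top",.06,.2);tcp()
E
```

```text
t: 7.35
tool_pos: [0.6059, 0.2122, 0.0934]
tool_rot: [[-0.997, 0.062, -0.056], [0.062, 0.998, -0.011], [0.055, -0.014, -0.998]]
wrist_force: [-0.5, 0.2, -2.4]
grip_width: 0.0693
t 7.35 tcp case mm [40.7 -0.9 93.4] yaw -0.12992976643934417 z [-0.056 -0.011 -0.998] F [-0.5  0.2 -2.4] [ 0.   -0.33  0.01]
top 2257 slope x,y [-0.077 -0.004] z0top@x=0 0.1003 std 0.0014 rect ((40.24150085449219, -1.5139350891113281), (118.36810302734375, 196.29269409179688), 89.61837768554688) x [-57. 137.]
t 7.4 tcp case mm [40.4 -0.9 93. ] yaw -0.13258852919466113 z [-0.056 -0.011 -0.998] F [-0.1 -0.7 -5.6] [ 0.01 -0.19 -0.03]
```

```bash
python3 -m creep '[{"tx":0,"ty":0,"tz":-0.04,"twist":0},{"tx":0,"ty":0,"tz":-0.04,"twist":0},{"tx":0,"ty":0,"tz":-0.04,"twist":0},{"tx":0,"ty":0,"tz":-0.04,"twist":0},{"tx":0,"ty":0,"tz":0,"twist":0},{"tx":0,"ty":0,"tz":0,"twist":0}]'
python3 - <<'E'
from h import *
tcp();cover("top",.045,.2);tcp()
E
```

```text
t: 8.0
tool_pos: [0.6075, 0.2132, 0.0626]
tool_rot: [[-0.997, 0.061, -0.05], [0.061, 0.998, -0.008], [0.05, -0.011, -0.999]]
wrist_force: [0.4, 0.4, -4.2]
grip_width: 0.0695
t 8.0 tcp case mm [42.2  0.2 62.6] yaw -0.09604387315643947 z [-0.05  -0.008 -0.999] F [ 0.4  0.4 -4.2] [ 0.02 -0.15 -0.04]
top 2243 slope x,y [ 0.006 -0.005] z0top@x=0 0.066 std 0.0015 rect ((43.536190032958984, 1.1126861572265625), (197.0953369140625, 121.50701141357422), 0.43906843662261963) x [-54. 141.]
t 8.05 tcp case mm [42.1  0.2 62.5] yaw -0.09995349231232353 z [-0.05  -0.008 -0.999] F [ 0.  -0.7 -4.7] [ 0.04 -0.28 -0.03]
```

The pivot works: the front wall has tilted the cover from -0.077 to +0.006. Lowering a little more.

```bash
python3 -m creep '[{"tx":0,"ty":0,"tz":-0.025,"twist":0},{"tx":0,"ty":0,"tz":-0.02,"twist":0},{"tx":0,"ty":0,"tz":0,"twist":0}]'
python3 - <<'E'
from h import *
tcp();cover("top",.035,.2);tcp()
E
```

```text
t: 8.35
tool_pos: [0.6084, 0.2136, 0.0562]
tool_rot: [[-0.997, 0.06, -0.047], [0.061, 0.998, -0.006], [0.046, -0.009, -0.999]]
wrist_force: [-1.0, -1.0, -2.5]
grip_width: 0.0694
t 8.35 tcp case mm [43.2  0.7 56.2] yaw -0.05157327915980714 z [-0.047 -0.006 -0.999] F [-1.  -1.  -2.5] [-0.   -0.09 -0.03]
top 2272 slope x,y [ 0.101 -0.005] z0top@x=0 0.0553 std 0.0015 rect ((47.45909881591797, 0.940948486328125), (195.89601135253906, 121.23833465576172), 0.48919209837913513) x [-50. 144.]
t 8.4 tcp case mm [43.1  0.7 56.1] yaw -0.056770103547562734 z [-0.047 -0.006 -0.999] F [-1.7  0.7 -1.4] [ 0.06 -0.02  0.03]
```

```bash
python3 -m creep '[{"tx":-0.05,"ty":0.003,"tz":0,"twist":0},{"tx":-0.05,"ty":0.003,"tz":0,"twist":0},{"tx":-0.05,"ty":0.003,"tz":0,"twist":0},{"tx":0,"ty":0,"tz":0,"twist":0},{"tx":0,"ty":0,"tz":0,"twist":0}]'
python3 - <<'E'
from h import *
tcp();cover("top",.035,.2);tcp()
E
```

```text
t: 8.9
tool_pos: [0.5742, 0.2151, 0.0532]
tool_rot: [[-0.997, 0.061, -0.05], [0.061, 0.998, -0.007], [0.05, -0.011, -0.999]]
wrist_force: [-0.5, -0.8, -3.4]
grip_width: 0.0691
t 8.9 tcp case mm [ 8.9  0.2 53.2] yaw -0.08465261615396047 z [-0.05  -0.007 -0.999] F [-0.5 -0.8 -3.4] [ 0.04 -0.29 -0.03]
top 922 slope x,y [-0.    -0.079] z0top@x=0 0.0609 std 0.0033 rect ((-2.1122665405273438, -7.2589111328125), (226.59820556640625, 134.93807983398438), 0.588667094707489) x [-115.  110.]
t 8.95 tcp case mm [ 9.   0.2 53.3] yaw -0.0926985604999766 z [-0.05  -0.007 -0.999] F [-0.9 -0.1 -3.1] [ 0.12 -0.14  0.01]
```

```bash
python3 - <<'E'
from h import *
f=frame("top");a=cv2.resize(f["frame"][80:210,60:190],None,fx=4.5,fy=4.5,interpolation=2);cv2.imwrite("pics/t6.png",a)
Q=casef(cloud(f));m=(green(f)>0)&(f["range_z"]>0)
for lo in range(-70,120,15):
    s=m&(abs(Q[...,0]*1000-lo)<4)&(Q[...,1]<.055)&(Q[...,1]>-.055)
    print(lo,s.sum(),np.round(np.percentile(Q[...,2][s],[20,50,80])*1000,1) if s.sum() else "")
f=frame("side");cv2.imwrite("pics/s6.png",cv2.resize(f["frame"][130:330,40:240],None,fx=3,fy=3,interpolation=2))
E
```

```text
-70 63 [48.8 50.  51.4]
-55 141 [49.1 50.4 51.8]
-40 156 [50.5 51.8 53. ]
-25 140 [52.2 53.3 54.5]
-10 134 [53.4 54.8 56.1]
5 12 [55.3 56.4 57.1]
20 12 [56.5 57.4 59. ]
35 13 [ 58.8  60.6 187.6]
50 17 [59.6 60.3 62.1]
65 52 [61.7 62.9 64. ]
80 102 [62.7 63.7 65.3]
95 104 [63.8 65.2 66.6]
110 59 [64.2 65.9 67.2]
```

View pics/t6.png

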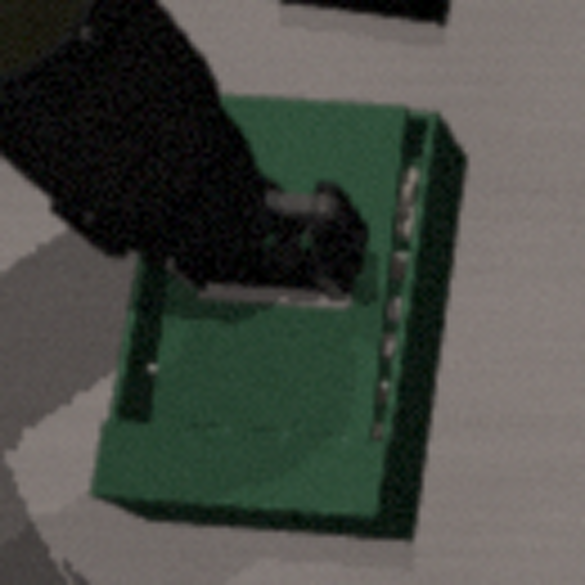

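View pics/s6.png

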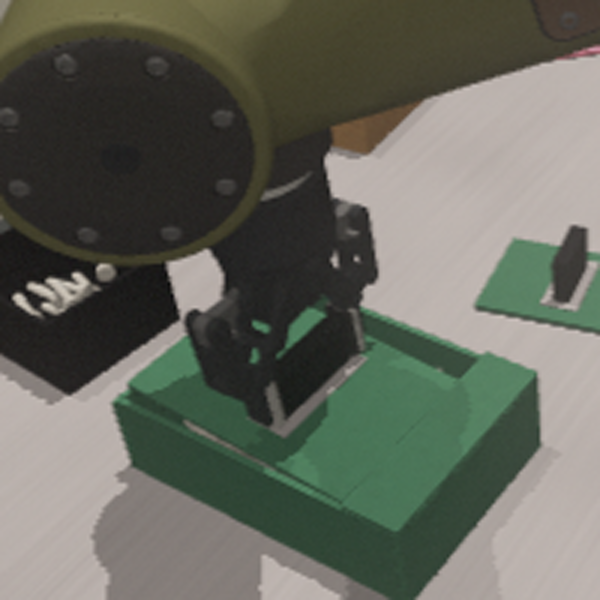

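The lip edge is tucked under the lip and the front still rides the wall (plate top 66 mm at x=110). Moving about 13 mm further in.

```bash
python3 -m creep '[{"tx":-0.03,"ty":0.002,"tz":0,"twist":0},{"tx":-0.03,"ty":0.002,"tz":0,"twist":0},{"tx":0,"ty":0,"tz":0,"twist":0},{"tx":0,"ty":0,"tz":0,"twist":0}]'
cat >> h.py <<'E'
def prof(n="top"):
    f=frame(n);Q=casef(cloud(f));m=(green(f)>0)&(f["range_z"]>0)
    for lo in(-65,-50,-30,-15,65,80,90,96,102,108,114):
        s=m&(abs(Q[...,0]*1000-lo)<3)&(Q[...,1]<.055)&(Q[...,1]>-.055)
        print(lo,s.sum(),np.round(np.percentile(Q[...,2][s],[20,50,80])*1000,1) if s.sum() else "")
    return f
E
python3 - <<'E'
from h import *
tcp();f=prof();tcp();cv2.imwrite("pics/t7.png",cv2.resize(f["frame"][80:210,60:190],None,fx=4.5,fy=4.5,interpolation=2))
E
```

```text
t: 9.45
tool_pos: [0.5616, 0.2157, 0.0526]
tool_rot: [[-0.997, 0.062, -0.051], [0.062, 0.998, -0.008], [0.051, -0.011, -0.999]]
wrist_force: [-0.6, -0.2, -4.6]
grip_width: 0.0695
t 9.45 tcp case mm [-3.7 -0.  52.6] yaw -0.14637751171902114 z [-0.051 -0.008 -0.999] F [-0.6 -0.2 -4.6] [ 0.04 -0.15 -0.04]
-65 105 [48.9 49.8 51.4]
-50 109 [50.3 51.8 53. ]
-30 107 [52.3 53.6 54.9]
-15 56 [53.4 54.5 56. ]
65 76 [61.7 62.6 64. ]
80 86 [62.6 63.5 65.1]
90 89 [63.8 65.1 66.2]
96 97 [64.5 65.7 67.2]
102 31 [64.1 65.8 66.8]
108 55 [45.5 50.2 57.1]
114 8 [48.  50.5 56.6]
t 9.5 tcp case mm [-3.7 -0.  52.5] yaw -0.1501206776213322 z [-0.052 -0.008 -0.999] F [ 0.4 -0.7 -4.4] [-0.   -0.16  0.02]
```

View pics/t7.png

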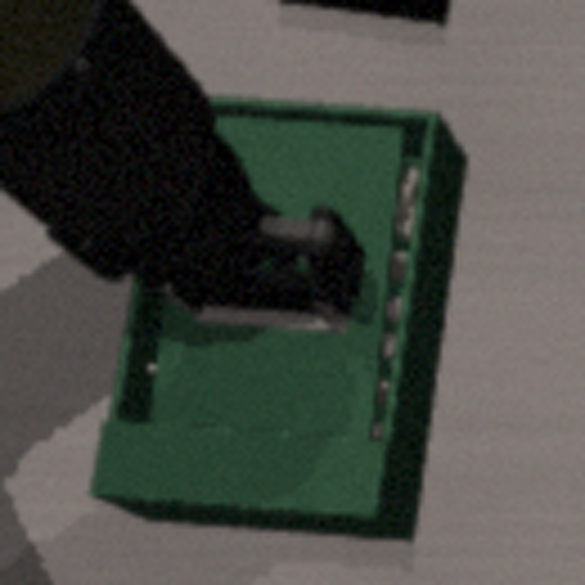

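The front edge (about x=103) is now inside the front wall (110) and held at about 60 mm. Swinging it down slowly.

```bash
python3 -m creep '[{"tx":0,"ty":0,"tz":-0.01,"twist":0},{"tx":0,"ty":0,"tz":-0.012,"twist":0},{"tx":0,"ty":0,"tz":-0.012,"twist":0},{"tx":0,"ty":0,"tz":-0.012,"twist":0},{"tx":0,"ty":0,"tz":0,"twist":0}]'
python3 - <<'E'
from h import *
tcp();f=prof();tcp()
E
```

```text
t: 10.0
tool_pos: [0.564, 0.2156, 0.0457]
tool_rot: [[-0.997, 0.062, -0.046], [0.062, 0.998, -0.007], [0.046, -0.01, -0.999]]
wrist_force: [-1.2, -0.7, -0.9]
grip_width: 0.0693
t 10.0 tcp case mm [-1.3 -0.  45.7] yaw -0.14934951696110454 z [-0.046 -0.007 -0.999] F [-1.2 -0.7 -0.9] [0.05 0.19 0.03]
-65 112 [45.9 47.3 49. ]
-50 109 [46.8 47.9 49.2]
-30 106 [47.5 48.4 49.5]
-15 52 [47.5 48.7 49.9]
65 72 [51.1 52.3 53.6]
80 75 [51.4 52.6 53.7]
90 86 [51.6 52.8 54.1]
96 90 [51.9 53.3 54.9]
102 41 [51.5 52.3 54.1]
108 31 [ 8.7 36.  38.8]
114 7 [15.3 33.1 34.6]
t 10.05 tcp case mm [-1.4  0.  45.7] yaw -0.14879045728541085 z [-0.046 -0.007 -0.999] F [ 1.8  0.  -2.1] [-0.05 -0.29  0.04]
```

```bash
python3 -m creep '[{"tx":0,"ty":0,"tz":-0.012,"twist":0},{"tx":0,"ty":0,"tz":-0.012,"twist":0},{"tx":0,"ty":0,"tz":-0.01,"twist":0},{"tx":0,"ty":0,"tz":0,"twist":0}]'
python3 - <<'E'
from h import *
tcp();f=prof();tcp()
E
```

```text
t: 10.45
tool_pos: [0.5649, 0.2158, 0.0429]
tool_rot: [[-0.997, 0.061, -0.043], [0.061, 0.998, -0.006], [0.043, -0.009, -0.999]]
wrist_force: [0.5, -0.8, -2.8]
grip_width: 0.0695
t 10.45 tcp case mm [-0.4  0.2 42.9] yaw -0.07968381741138941 z [-0.043 -0.006 -0.999] F [ 0.5 -0.8 -2.8] [-0.06 -0.24  0.  ]
-65 111 [45.2 46.3 47.6]
-50 101 [45.1 46.6 47.9]
-30 105 [45.5 46.6 47.9]
-15 43 [45.5 46.6 47.6]
65 66 [45.7 47.1 48.1]
80 73 [45.5 47.2 48.5]
90 83 [46.5 47.7 49.1]
96 86 [46.3 47.3 48.6]
102 46 [46.1 47.1 48.4]
108 21 [14.  29.7 33.6]
114 9 [22.3 26.4 28.4]
t 10.5 tcp case mm [-0.4  0.3 42.7] yaw -0.08659258449826401 z [-0.043 -0.006 -0.999] F [ 1.3 -1.4  1.8] [-0.03  0.08  0.08]
```

Flat to within about 1 mm, plate top about 46.7 mm. A last slight press, then release.

```bash
python3 -m creep '[{"tx":0,"ty":0,"tz":-0.008,"twist":0},{"tx":0,"ty":0,"tz":0,"twist":0}]'
python3 -m creep '[{"tx":0,"ty":0,"tz":0,"twist":0},{"tx":0,"ty":0,"tz":0,"twist":0},{"tx":0,"ty":0,"tz":0,"twist":0},{"tx":0,"ty":0,"tz":0,"twist":0},{"tx":0,"ty":0,"tz":0,"twist":0},{"tx":0,"ty":0,"tz":0,"twist":0}]' 1
python3 - <<'E'
from h import *
tcp();f=frame("wrist");cv2.imwrite("pics/w8.png",f["frame"])
E
```

```text
t: 10.7
tool_pos: [0.565, 0.2158, 0.0428]
tool_rot: [[-0.997, 0.06, -0.042], [0.061, 0.998, -0.006], [0.042, -0.009, -0.999]]
wrist_force: [-0.6, -1.8, -0.8]
grip_width: 0.0696
t: 11.3
tool_pos: [0.5649, 0.2163, 0.0412]
tool_rot: [[-0.997, 0.06, -0.043], [0.061, 0.998, -0.006], [0.042, -0.009, -0.999]]
wrist_force: [-0.8, -0.1, 0.1]
grip_width: 0.0852
t 11.3 tcp case mm [-0.5  0.7 41.2] yaw -0.05091472100231309 z [-0.043 -0.006 -0.999] F [-0.8 -0.1  0.1] [ 0.09 -0.09  0.01]
```

View pics/w8.png

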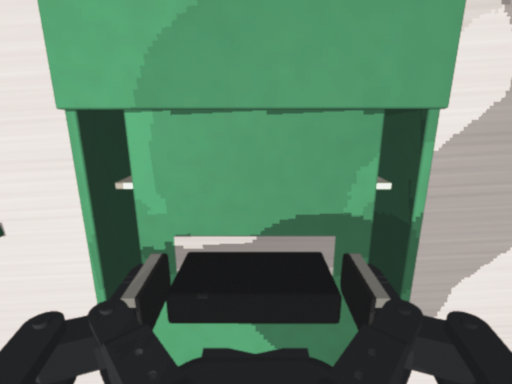

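Released: the pads stand clear of the rib on both sides, and the lip edge is under the lip (row ~108). Retracting straight up.

```bash
python3 -m creep '[{"tx":0,"ty":0,"tz":0.04,"twist":0},{"tx":0,"ty":0,"tz":0.05,"twist":0},{"tx":0,"ty":0,"tz":0.1,"twist":0},{"tx":0,"ty":0,"tz":0.1,"twist":0},{"tx":0,"ty":0,"tz":0.2,"twist":0},{"tx":0,"ty":0,"tz":0.2,"twist":0},{"tx":0,"ty":0,"tz":0.2,"twist":0}]'
python3 -m creep '[{"tx":0,"ty":-0.2,"tz":0,"twist":0},{"tx":0,"ty":-0.2,"tz":0,"twist":0},{"tx":0,"ty":-0.2,"tz":0,"twist":0},{"tx":0,"ty":-0.2,"tz":0,"twist":0},{"tx":0,"ty":-0.2,"tz":0,"twist":0},{"tx":0,"ty":0,"tz":0,"twist":0},{"tx":0,"ty":0,"tz":0,"twist":0},{"tx":0,"ty":0,"tz":0,"twist":0}]'
python3 - <<'E'
from h import *
f=prof()
P=cloud(f);z=P[...,2];Q=casef(P)
s=(f["range_z"]>0)&(z>.075)&(z<.1)&(abs(Q[...,0])<.03)&(abs(Q[...,1])<.06)
print("rib",s.sum(),cv2.minAreaRect((Q[s][:,:2]*1000).astype(np.float32)),np.median(Q[s][:,2]))
cv2.imwrite("pics/t9.png",f["frame"])
m=green(f);c,_=cv2.findContours(m,0,1)
for k in c:
    if 1000<cv2.contourArea(k)<2000: print(cv2.minAreaRect((plane(f,k[:,0],.006)[:,:2]*1000).astype(np.float32)))
f=frame("side");cv2.imwrite("pics/s9.png",f["frame"])
E
```

```text
t: 12.05
tool_pos: [0.5615, 0.2141, 0.2234]
tool_rot: [[-0.997, 0.06, -0.051], [0.061, 0.998, -0.011], [0.05, -0.014, -0.999]]
wrist_force: [0.2, 0.7, 0.1]
grip_width: 0.0852
t: 12.85
tool_pos: [0.5631, 0.008, 0.2428]
tool_rot: [[-0.998, 0.059, -0.027], [0.059, 0.998, -0.003], [0.027, -0.005, -1.0]]
wrist_force: [-0.0, 0.7, -0.3]
grip_width: 0.0852
-65 107 [45.3 46.5 47.7]
-50 102 [44.7 46.5 47.6]
-30 92 [45.1 46.5 47.6]
-15 60 [44.5 46.1 47.7]
65 95 [44.9 46.4 47.5]
80 97 [44.9 46.1 47. ]
90 97 [45.2 46.7 47.8]
96 92 [45.2 46.4 47.5]
102 49 [44.4 46.1 47.2]
108 54 [29.1 35.3 51.3]
114 18 [26.9 32.2 50.1]
rib 209 ((2.510551929473877, 0.5195655822753906), (70.50334930419922, 15.13338851928711), 89.8117446899414) 0.08561569338072639
((504.9201354980469, -9.642463684082031), (124.75942993164062, 84.64354705810547), 9.420197486877441)
```

View pics/t9.png

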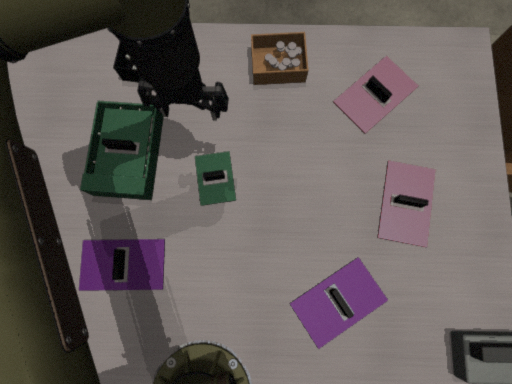

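View pics/s9.png

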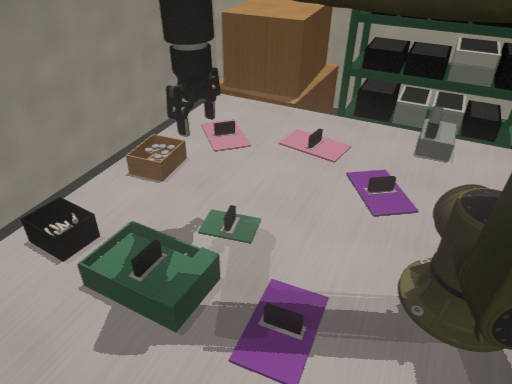

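The cover sits flat in the case (rib at about (120,145) in the top view), the gripper is clear, and the small cover is still at (215,177). Handing in.

```bash
python3 -c "
from cell import job
print(job.close_job())"
```

```text
the job is handed in; nothing more can be done
None
```

The larger cover is in the case, tucked under the lip and flat on the dividers, and I've handed the job in at about 13 s of the 45 s allowed. The system gave no verdict.

**How it was done:** I gripped the cover by the ends of its rib so it could pivot. I pressed it on the front wall to tilt it, slid the rear edge under the lip, lowered the front edge slowly inside the wall, then let go and backed away.

**Last checks, from the top camera:**

| Check | Measured | Required |
|---|---|---|
| Cover centre from case centre | x +2.5 mm, y +0.5 mm | within 14 mm |
| Underside height | about 40.4 mm | 35 to 45 mm |
| Level | no measurable slope | below 0.06 rad |
| In line with the case | within about 0.2° | within 10° (0.175 rad) |
| Small cover moved | under 1 mm | within 20 mm |

- **Robot:** the gripper was about 20 cm clear of the case and read no contact force.
- **Didn't go to plan:** the tool drifted up to 0.056 rad in tilt and tens of mm in height between moves. The cover arrived at the case tilted the wrong way (-0.077), and pressing it on the front wall corrected that.
- **Failed check:** one automatic fit of the cover mixed it up with the case rim and was unusable. I used height profiles along the cover instead.

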